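Lock two assay plates onto a shaker with a quarter-turn T-slot keeper

TASK

Two assay plates are sitting on the shaker's platform but nothing holds them down yet. Take the keeper with the orange wing grip out of its stand, lower its T-shaped foot into the platform's slot at the yellow index marks until the black hub rests on the platform, then turn it a quarter turn so that the foot locks under the slot and the steel bar lies squarely across, over the inner edges of both plates. Leave it locked and standing upright, with both plates still flat in their places, and don't knock over or push around anything else on the bench.

Things in the scene. Friction and masses are not known exactly. Their poses are not given: they have to be found in the camera images.
- keeper: Rigid T-slot keeper, 79 mm tall, about 0.16 kg, loose, upright. Up from its origin (centre of the foot's underside): steel foot 44x14x9 mm, 12 mm stem, black hub 36 mm dia at 19 to 35.5 mm, steel bar 100x20 mm at 35.5 to 41.5 mm, orange wing 62 mm long, 12 mm thick, up to 79.5 mm. Foot, bar and wing all lie along its own x; a half turn leaves it the same; z up.
- keeper_seat (a point): Centre of the underside of the keeper's hub, on its axis, 19 mm above the foot's underside; this face comes to rest on the platform. Axes as keeper.
- keeper_grip (a point): Point inside the orange wing on the keeper's axis, 63 mm above the foot's underside, 21.5 mm above the bar's top and 16.5 mm below the wing's top: grip here across the 12 mm thickness (along the keeper's y).
- keeper_stand: Grey stand, fixed to the bench, 80 x 108 x 28 mm, with two oblong pockets 47 x 17 mm, 21.5 mm deep, long along the stand's x, centred 24 mm to either side along its y. The keeper stands in the +y pocket, hub on the stand's top, and lifts straight out; the other is empty. Origin at the centre of the underside.
- shaker: White plate shaker, fixed, 240x276 mm; blue platform 190x272 mm, its top 115 mm above the bench. Open-ended T-slot along the shaker's x through the platform's middle (y = 0): mouth 20 mm wide, lips 8 mm thick, below them 54 mm wide, 14 mm deep: the foot passes only lengthwise, then turns freely either way with 2 mm play under the lips. Origin at the underside's centre.
- slot_mid (a point): Middle of the slot at the level of the platform's top face, between the two yellow index marks. Axes as shaker: x along the slot, y across it, z up.
- plate_left: Clear 96-well assay plate 86 x 128 x 14 mm, loose, seated between four steel corner angles 8 mm high on the platform's +y side, its long side along the slot, its inner edge 30 mm from the slot's middle line. Origin at the centre of its underside; its own y axis runs along the long side.
- plate_right: The same on the platform's -y side.
- bottle_250: Loose bystander: lab bottle with blue cap, 70 mm dia, 146 mm tall, right of the shaker. Origin at its underside.
- timer: Loose bystander: small white timer 62 x 66 x 20 mm, on the right of the bench.
Not all that is in view belongs to the job. What is shaped like the keeper but blue or red is not meant.

How it is judged (in metres and radians):
On the way:
1. the keeper's foot is down in the slot, lengthwise, with the hub within 4 mm of the platform (z of keeper_seat in the frame of slot_mid between -0.004 and 0.004 m and angle between the x axis of keeper and the x axis of shaker, either way round below 0.25 rad and horizontal distance between keeper_seat and slot_mid below 0.04 m), for 0.1 s.
At the end, for the whole second after the job is handed in: Keeper upright in the slot and at rest (tilt < 0.06 rad), hub within 3 mm of the platform, within 30 mm of the index marks along the slot and 7 mm across it, bar square across the slot within 15 degrees; both plates flat between their corner angles (within 6 mm across, raised < 3 mm) (z of keeper_seat in the frame of slot_mid between -0.003 and 0.003 m and x of keeper_seat in the frame of slot_mid between -0.03 and 0.03 m and y of keeper_seat in the frame of slot_mid between -0.007 and 0.007 m and angle between the x axis of keeper and the y axis of shaker, either way round below 0.26 rad and angle between keeper's own z axis and vertical below 0.06 rad and y of plate_left in the frame of slot_mid between 0.067 and 0.079 m and y of plate_right in the frame of slot_mid between -0.079 and -0.067 m and z of each of plate_left, plate_right in the frame of slot_mid below 0.003 m and angle between each of plate_left, plate_right's own z axis and vertical below 0.04 rad and linear speed of keeper below 0.02 m/s); the robot touches nothing.
It fails at once if an assay plate is knocked out of its place (distance of any of plate_left, plate_right from where it was at the start of the episode above 0.012 m).
It fails at once if a bystander is pushed around or knocked over (distance of any of bottle_250, timer from where it was at the start of the episode above 0.03 m or angle between bottle_250's own z axis and vertical above 0.5 rad).
It also fails if it takes over 45 s, if anything falls off the work surface, if the arm or the gripper's body presses on something with over 40 N, if the wrist force passes 120 N, or if a joint passes its speed limit or range.

ROBOT

A 7-joint arm with a two-finger parallel gripper is mounted at the origin on a cart in front of the work surface, level with it; the furniture and walls round the work are solid. World frame = base frame: x ahead of the robot, y to its left, z up, the work surface at z = 0. Lengths are in m, angles in degrees, forces in N, time in s.
With the tool pointing down it reaches from about 0.4 to 0.875 m from the base axis. Payload 6.5 kg.
Tool frame: the origin (TCP) lies at the very end of the fingers, on their centre line; the grasp point (between the pads) lies 19 mm behind it (r.hold_point_z is the distance from the TCP to the grasp point, in m); z points along the fingers, y is the line along which they close (so a half turn about z gives the same grasp; the last joint's range is limited). The gripper opens to 85 mm and grips with 20 to 120 N. Pads are 22 mm wide; open, the fingers measure 114 mm over their backs; the gripper's body (76 mm by 85 mm) begins 54 mm behind the grasp point. The pads swing forward as they close: fully open they stand 13 mm farther back than shut.
Start: joints at [59.29, 30.733, -0.252, 88.115, 0.149, 61.152, -4.079], TCP at [0.294, -0.58, 0.211] pointing down, gripper open.
Joint ranges: [-154.64, 154.64], [-21.42, 123.67], [-72.66, 72.17], [13.99, 137.28], [-74.86, 254.86], [10.95, 109.41], [-158.01, 158.01]. Speed limits (degrees/s): [136.94, 136.94, 180, 180, 180, 180, 180].

INTERFACE

Orientations are given as [roll, pitch, yaw] about the fixed x, y, z axes, in that order (R = Rz(yaw) Ry(pitch) Rx(roll)).
In Python, from workcell import r gives the robot as it stands. The module is installed in compiled form; this text tells all that it offers.
- The arm moves only by the tool servo_tool, never from a script. Its argument "steps" is a list of rows, each a list of 3 entries, a list of its own where there are three numbers: the shift along the world's x, y, z in mm, then the turn about the world's z in degrees, then the closure, from 0 (fully open) to 1 (shut). A call has 1 to 12 rows; each row is the pose to reach, as a shift and turn from the pose commanded when the call began; what a row does not reach only later rows make up. A row lasts 1/12 s, in which the tool goes at most 41.7 mm and 7.16 degrees, less where a joint would pass 70% of its speed; a pose out of reach is approached as far as the arm can. A call with a gripper value outside its range is refused whole. The fingers move at their own pace and stop on an object; "force" is the grip in N (left out, the last holds). Time passes only in rows, so rows that repeat a pose let the fingers close. It gives the time, the measured TCP pose, the force, the opening and the grip force at its end, in the units of the state.
- r.read_state(): the state, without advancing time (a new reading comes with each control period).
- r.snapshot(name): name is "scene" or "top" or "wrist"; returns a dict with "pixels" (420x560x3 uint8, red, green, blue), "intrinsics" (3x3 intrinsics, pixels), "cam_to_world" (4x4, takes a point from camera to world coordinates). Camera axes: x right, y up, looking along -z (the intrinsics and any distortion apply to the point x, -y, -z); pixel columns grow to the right and rows downward; lengths in m; the calibration is good to about 2 mm. A picture is of the moment at which its call begins. There is no depth.
- r.job_done(): hands the job in; it is judged then, once.
Trained networks look in a picture, given as the dict that the camera call returned (one of the last four; its "shot" number tells which), for a name from the list of things; names that differ only in an ending like _2 or _b are one class to them, and where a whole thing is asked for, a point or a joint stands for the part that bears it (a point fixed in the world has none). Each returns a list of dicts, best first, with "conf" (0 to 1); they miss things now and then, are a little off and sometimes report something else, mostly with a low value. They report only what shows in the picture. A call takes as long as a camera call. They do not tell look-alikes from the thing itself.
- r.search_frame(picture, label): "location" ([column, row] in pixels, amid what is visible of it).
- r.place_of(picture, label): "location" ([column, row] in pixels: a listed point, or the origin of a listed thing).
The state is a dict: "time_s": time; "qpos": joint angles; "qd": joint speeds; "joint_efforts": joint torques, N m; "tool_pos": TCP position; "ee_rot": TCP orientation; "ft_force": force on the tool from outside, world axes, zero at the start; "moment": the same for the moment, N m; "gripper_width": opening from 0.0 (shut) to 1.0 (fully open); "gripper_force": force on a finger pad.
Only numpy, scipy, OpenCV 4.12 (cv2) and the standard library are available. Lean on these libraries where they do the work, as an engineer would, in place of code of your own. Each camera call takes 0.05 s, during which the arm holds its last target. There are 200 camera calls.

## Working session

There is one attempt and no reset: what is moved stays moved. The work goes in short steps, Python scripts to look and compute and a tool call to move; the robot and the scene stay as the last step left them, time stands still between calls to the robot, and variables do not carry over. Pictures are saved under pics/ and viewed, at most 10 in all, crops included, and the job is handed in when it is done.

Besides the shell and the picture viewer there is one more tool, called after ">>>" by a JSON object that holds its "fn" and its "kwargs". servo_tool: Moves the arm, as the interface text tells. Its arguments: {"type":"object","properties":{"steps":{"type":"array","items":{"type":"array"}},"force":{"type":"number"}},"required":["steps"]}

```bash
mkdir -p pics; cat > h.py <<'E'
from workcell import r
import numpy as np, cv2
np.set_printoptions(precision=4,suppress=True)
def ray(p,uv):
    K=np.array(p["intrinsics"]);T=np.array(p["cam_to_world"])
    d=np.linalg.inv(K)@[uv[0],uv[1],1.]; d=T[:3,:3]@[d[0],-d[1],-d[2]]
    return T[:3,3],d
def atz(p,uv,z):
    o,d=ray(p,uv); return o+d*(z-o[2])/d[2]
def proj(p,X):
    K=np.array(p["intrinsics"]);T=np.array(p["cam_to_world"])
    c=T[:3,:3].T@(np.array(X)-T[:3,3]); u=K@[c[0],-c[1],-c[2]]; return u[:2]/u[2]
def save(p,n,box=None,s=1):
    im=cv2.cvtColor(np.array(p["pixels"]),cv2.COLOR_RGB2BGR)
    if box: im=im[box[1]:box[3],box[0]:box[2]]
    cv2.imwrite("pics/"+n+".png",cv2.resize(im,None,fx=s,fy=s,interpolation=cv2.INTER_CUBIC))
E
python3 - <<'E'
from h import *
s=r.read_state();print(s["time_s"],s["tool_pos"],s["ee_rot"],s["gripper_width"])
P={n:r.snapshot(n) for n in("top","scene")}
for n,p in P.items():
    save(p,n+"0"); print(n,np.array(p["cam_to_world"])[:3,3])
Z=dict(keeper_grip=.072,keeper_seat=.028,keeper_stand=0,shaker=0,slot_mid=.115,plate_left=.115,plate_right=.115,bottle_250=0,timer=0)
for n,p in P.items():
  for k,z in Z.items():
    for d in r.place_of(p,k)[:3]:
      print(n,k,round(d["conf"],2),np.round(d["location"],1),atz(p,d["location"],z))
E
```

```text
0.0 [ 0.2939 -0.579   0.2101] [-179.9028    0.0068   26.92  ] 0.9997886177088166
top [ 0.3694 -0.2248  1.238 ]
scene [-0.0936  0.5133  0.9443]
top keeper_grip 0.78 [425.1 262.2] [ 0.3736 -0.6387  0.072 ]
top keeper_grip 0.7 [232.8 226.8] [ 0.4701 -0.0914  0.072 ]
top keeper_grip 0.63 [273.5 217.4] [ 0.4981 -0.2078  0.072 ]
top keeper_seat 0.83 [276.  217.7] [ 0.5021 -0.2147  0.028 ]
top keeper_seat 0.7 [416.5 259.7] [ 0.3809 -0.6293  0.028 ]
top keeper_seat 0.6 [268.8 261.4] [ 0.3726 -0.1946  0.028 ]
top keeper_stand 0.83 [283.  217.1] [ 0.5072 -0.2358  0.    ]
top keeper_stand 0.71 [271.8 158.8] [ 0.6895 -0.1998  0.    ]
top shaker 0.95 [164.  205.3] [0.5408 0.1292 0.    ]
top slot_mid 0.95 [154.3 204.1] [0.528  0.1234 0.115 ]
top plate_left 0.84 [126.5 196.8] [0.548  0.2019 0.115 ]
top plate_right 0.7 [178.6 200.3] [0.5392 0.0563 0.115 ]
top bottle_250 0.63 [269.  162.6] [ 0.6773 -0.1912  0.    ]
top timer 0.93 [399.7 204. ] [ 0.5503 -0.5934  0.    ]
scene keeper_grip 0.96 [275.2 259.1] [ 0.4603 -0.0808  0.072 ]
scene keeper_grip 0.82 [321.9 254.5] [ 0.3776 -0.1802  0.072 ]
scene keeper_grip 0.65 [409.5 185.7] [ 0.3581 -0.6214  0.072 ]
scene keeper_seat 0.85 [273.  265.5] [ 0.4762 -0.0887  0.028 ]
scene keeper_seat 0.76 [293.2 236.6] [ 0.5109 -0.2148  0.028 ]
scene keeper_seat 0.61 [323.4 268. ] [ 0.3661 -0.1772  0.028 ]
scene shaker 0.85 [201.3 308.3] [0.5294 0.13   0.    ]
scene shaker 0.34 [248.1 223.5] [ 0.6752 -0.1845  0.    ]
scene plate_left 0.75 [166.1 297.3] [0.539  0.2122 0.115 ]
scene plate_right 0.68 [215.2 258.3] [0.5487 0.0511 0.115 ]
scene bottle_250 0.6 [248.1 224.8] [ 0.6708 -0.1802  0.    ]
scene timer 0.6 [352.6 182.6] [ 0.5554 -0.5915  0.    ]
```

```bash
python3 - <<'E'
import cv2
im=cv2.imread("pics/top0.png");cv2.imwrite("pics/top0c.png",cv2.resize(im[120:300,90:450],None,fx=2.2,fy=2.2,interpolation=cv2.INTER_CUBIC))
im=cv2.imread("pics/scene0.png");cv2.imwrite("pics/scene0c.png",cv2.resize(im[140:390,100:430],None,fx=2.3,fy=2.3,interpolation=cv2.INTER_CUBIC))
E
```

```text
(no output)
```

View pics/top0c.png

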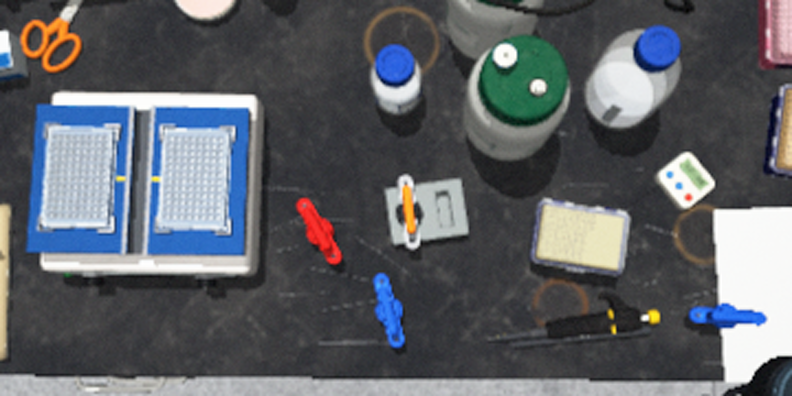

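View pics/scene0c.png

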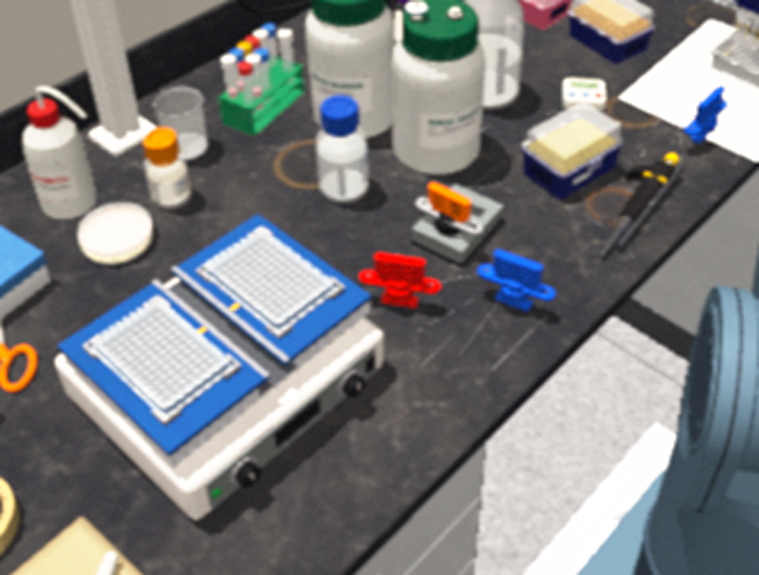

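The orange keeper is at top-view pixel (276,215), in the left pocket of the grey stand. The red one (235,225) and the blue ones are decoys. The slot runs through (154,204), between the yellow marks. Next I get the yaws from colour masks.

```bash
python3 - <<'E'
from h import *
p=r.snapshot("top"); hsv=cv2.cvtColor(np.array(p["pixels"]),cv2.COLOR_RGB2HSV)
def pca(m,x0,y0,x1,y1,z):
    ys,xs=np.nonzero(m[y0:y1,x0:x1]); W=np.array([atz(p,(x+x0,y+y0),z)[:2] for x,y in zip(xs,ys)])
    return W
o=cv2.inRange(hsv,(6,120,100),(20,255,255)); W=pca(o,262,190,290,245,.0885)
c=W.mean(0);v=np.linalg.svd(W-c)[2][0];print("wing",len(W),c,np.degrees(np.arctan2(v[1]/v[0],1)),(W.max(0)-W.min(0)))
y=cv2.inRange(hsv,(22,120,120),(35,255,255)); W=pca(y,135,185,175,222,.115);print("yellow",W)
b=cv2.inRange(hsv,(100,120,60),(125,255,255));b[:, :100]=0;b[:,205:]=0;b[:155]=0;b[245:]=0
q=np.column_stack(np.nonzero(b)[::-1]); W=np.array([atz(p,t,.115)[:2] for t in q])
print("platform",cv2.minAreaRect(W.astype(np.float32)*1000))
E
```

```text
wing 91 [ 0.5031 -0.2132] 8.512282610301583 [0.06   0.0147]
yellow [[0.5394 0.1527]
 [0.5365 0.1553]
 [0.5365 0.1525]
 [0.5366 0.1497]
 [0.5366 0.147 ]
 [0.5369 0.1108]
 [0.5369 0.108 ]
 [0.5369 0.1052]]
platform ((536.9517211914062, 128.92921447753906), (273.7561340332031, 188.99827575683594), 89.4262924194336)
```

>>> {"fn": "servo_tool", "kwargs": {"steps": [[[20,40,0],-7,0],[[40,80,0],-14,0],[[60,120,0],-20,0],[[80,160,0],-20,0],[[100,200,0],-20,0],[[120,240,0],-20,0],[[130,280,0],-20,0],[[140,310,0],-20,0],[[140,340,0],-20,0],[[140,350,0],-20,0],[[140,350,0],-20,0]]}}

```text
time_s: 1.97
tool_pos: [0.4349, -0.2259, 0.2112]
ee_rot: [-179.9, -0.0, 7.3]
ft_force: [0.4, -0.6, -0.4]
gripper_width: 1.001
gripper_force: 0.0
```

```bash
python3 - <<'E'
from h import *
p=r.snapshot("wrist"); save(p,"w1"); print(np.array(p["cam_to_world"])[:3,3], r.read_state()["tool_pos"],r.read_state()["qpos"])
for k,z in dict(keeper_grip=.072,keeper_seat=.028).items():
    for d in r.place_of(p,k)[:2]: print(k,d["conf"],d["location"],atz(p,d["location"],z))
hsv=cv2.cvtColor(np.array(p["pixels"]),cv2.COLOR_RGB2HSV)
o=cv2.inRange(hsv,(6,120,100),(20,255,255))
n,l,st,ce=cv2.connectedComponentsWithStats(o); i=1+np.argmax(st[1:,4]); print(st[i])
q=np.column_stack(np.nonzero(l==i)[::-1]); W=np.array([atz(p,t,.0885)[:2] for t in q])*1000
print(cv2.minAreaRect(W.astype(np.float32)))
E
```

```text
[ 0.5091 -0.2158  0.3736] [ 0.4345 -0.2287  0.2113] [ 25.5676  15.3254  -3.6126 111.5683   1.2012  53.1184 -61.5598]
keeper_grip 0.9 [120.4, 119.3] [ 0.4787 -0.0942  0.072 ]
keeper_grip 0.84 [271.9, 110.4] [ 0.5005 -0.2117  0.072 ]
keeper_seat 0.94 [140.4, 117.4] [ 0.4782 -0.0943  0.028 ]
keeper_seat 0.92 [273.2, 107.2] [ 0.5021 -0.2119  0.028 ]
[266  65  15  84 208]
((502.8161926269531, -215.5705108642578), (9.765008926391602, 59.05303955078125), 89.42364501953125)
```

View pics/w1.png

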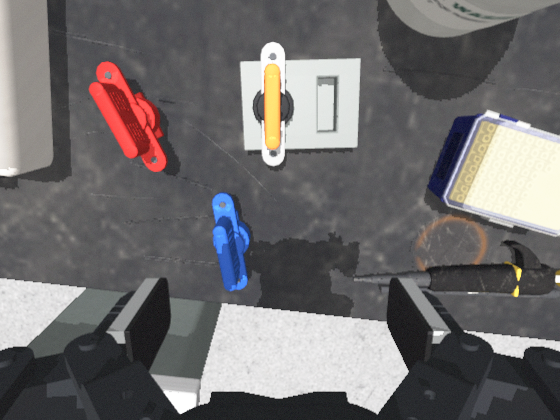

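Orange keeper in wrist view: wing centred near (272,107), bar ends at (273,47) and (273,160), stand corners (241,62), (360,59), (358,149), (244,150). I check its yaw from these.

```bash
python3 - <<'E'
from h import *
p=r.snapshot("wrist")
print(np.array(p["cam_to_world"])[:3,:3])
def yaw(a,b,z):
    A,B=atz(p,a,z),atz(p,b,z); d=A-B; return np.degrees(np.arctan2(d[1],d[0])),(A+B)[:2]/2,np.linalg.norm(d)
print("bar",yaw((273,43),(273,166),.0505)); print("wing",yaw((272,65),(272,148),.0885))
print("standL",yaw((241,62),(244,150),.028)); print("standR",yaw((360,59),(358,149),.028))
hsv=cv2.cvtColor(np.array(p["pixels"]),cv2.COLOR_RGB2HSV)
o=cv2.inRange(hsv,(5,80,80),(25,255,255)); o[:, :240]=0;o[:,310:]=0;o[180:]=0
q=np.column_stack(np.nonzero(o)[::-1]); W=np.array([atz(p,t,.0885)[:2] for t in q]); c=W.mean(0); v=np.linalg.svd(W-c)[2][0]
print(len(q),c,np.degrees(np.arctan(v[1]/v[0])))
E
```

```text
[[ 0.1185  0.9499  0.2892]
 [-0.993   0.1129  0.036 ]
 [ 0.0015 -0.2914  0.9566]]
bar (np.float64(6.570392912693743), array([ 0.5017, -0.2181]), np.float64(0.09867585736836842))
wing (np.float64(6.525517272208207), array([ 0.502 , -0.2178]), np.float64(0.058863091910641714))
standL (np.float64(7.233641783957125), array([ 0.4979, -0.1909]), np.float64(0.07559791421894871))
standR (np.float64(9.1028131154954), array([ 0.5119, -0.2939]), np.float64(0.07718292341370836))
1328 [ 0.5036 -0.2117] 7.392881665082501
```

>>> {"fn": "servo_tool", "kwargs": {"steps": [[[34,8,0],0,0.4],[[68,17,0],0,0.4],[[68,17,-30],0,0.4],[[68,17,-60],0,0.4],[[68,17,-70],0,0.4],[[68,17,-70],0,0.4],[[68,17,-70],0,0.4]], "force": 60}}

```text
time_s: 2.75
tool_pos: [0.5018, -0.2138, 0.1412]
ee_rot: [180.0, 0.0, 6.8]
ft_force: [-0.1, -0.5, 0.1]
gripper_width: 0.599
gripper_force: 0.0
```

```bash
python3 - <<'E'
from h import *
p=r.snapshot("wrist"); save(p,"w2"); s=r.read_state(); print(s["tool_pos"],s["ee_rot"])
for d in r.place_of(p,"keeper_grip")[:2]: print(d["conf"],d["location"],atz(p,d["location"],.072))
print("tcp axis at grip height",proj(p,[s["tool_pos"][0],s["tool_pos"][1],.072]))
hsv=cv2.cvtColor(np.array(p["pixels"]),cv2.COLOR_RGB2HSV)
o=cv2.inRange(hsv,(5,80,80),(25,255,255))
n,l,st,ce=cv2.connectedComponentsWithStats(o); i=1+np.argmax(st[1:,4])
q=np.column_stack(np.nonzero(l==i)[::-1]); W=np.array([atz(p,t,.0885)[:2] for t in q]); c=W.mean(0); v=np.linalg.svd(W-c,full_matrices=False)[2][0]
print(len(q),c,np.degrees(np.arctan(v[1]/v[0])))
E
```

```text
[ 0.5027 -0.2138  0.1422] [179.944   -0.0702   6.8225]
0.73 [99.7, 228.6] [ 0.4814 -0.0969  0.072 ]
0.67 [221.9, 372.0] [ 0.3774 -0.1854  0.072 ]
tcp axis at grip height [279.6652 217.9812]
1587 [ 0.5046 -0.2115] 6.638366679096367
```

View pics/w2.png

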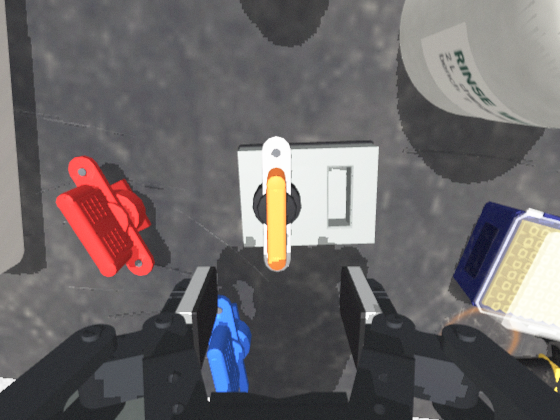

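The wing, at (277,220), sits midway between the fingers and is parallel to the pads. I go down, grip and lift.

>>> {"fn": "servo_tool", "kwargs": {"steps": [[[0,1,-35],0,0.4],[[0,1,-65],0,0.4],[[0,1,-85],0,0.4],[[0,1,-85],0,0.4],[[0,1,-85],0,1],[[0,1,-85],0,1],[[0,1,-85],0,1],[[0,1,-85],0,1],[[0,1,-85],0,1],[[0,1,-85],0,1]], "force": 80}}

```text
time_s: 3.68
tool_pos: [0.5039, -0.2123, 0.0583]
ee_rot: [179.9, -0.2, 6.9]
ft_force: [-1.2, -0.1, 6.8]
gripper_width: 0.11
gripper_force: 80.1
```

>>> {"fn": "servo_tool", "kwargs": {"steps": [[[0,0,15],0,1],[[0,0,40],0,1],[[0,0,80],0,1],[[0,0,120],0,1],[[0,0,155],0,1],[[0,0,155],0,1]]}}

```text
time_s: 4.18
tool_pos: [0.5069, -0.2134, 0.2196]
ee_rot: [179.6, -0.7, 6.9]
ft_force: [2.1, -1.1, -2.1]
gripper_width: 0.11
gripper_force: 78.9
```

>>> {"fn": "servo_tool", "kwargs": {"steps": [[[5,30,0],0,1],[[10,60,0],-2,1],[[15,95,0],-4,1],[[20,130,0],-6,1],[[25,165,0],-7,1],[[30,200,0],-7,1],[[33,235,0],-7,1],[[33,270,0],-7,1],[[33,300,0],-7,1],[[33,325,0],-7,1],[[33,341,0],-7,1],[[33,341,0],-7,1]]}}

```text
time_s: 5.18
tool_pos: [0.5346, 0.1347, 0.2116]
ee_rot: [-179.8, -0.1, 0.3]
ft_force: [0.1, 0.7, -1.0]
gripper_width: 0.109
gripper_force: 78.9
```

```bash
python3 - <<'E'
from h import *
s=r.read_state(); print(s["time_s"],s["tool_pos"],s["ee_rot"],s["qpos"],s["gripper_width"])
p=r.snapshot("wrist"); save(p,"w3")
t=r.snapshot("top"); s=r.read_state(); print(s["tool_pos"],s["ee_rot"])
save(t,"t3",(90,130,250,270),4)
for n,q in(("w",p),("t",t)):
  for k,z in dict(slot_mid=.115,keeper_seat=s["tool_pos"][2]-.030,plate_left=.115,plate_right=.115).items():
    for d in r.place_of(q,k)[:1]: print(n,k,d["conf"],d["location"],atz(q,d["location"],z))
E
```

```text
5.1833 [0.5346 0.1347 0.2116] [-179.8337   -0.0504    0.2822] [  -9.871    21.5368  -11.2176  102.8433    4.7748   55.9824 -112.7091] 0.10922120819128339
[0.5351 0.1295 0.2113] [179.9812  -0.0236  -0.0143]
w slot_mid 0.69 [286.6, 207.2] [0.535  0.1298 0.115 ]
w keeper_seat 0.96 [501.6, 236.5] [0.5379 0.0125 0.1813]
w plate_left 0.97 [185.8, 202.1] [0.5385 0.2026 0.115 ]
w plate_right 0.93 [387.9, 208.0] [0.5348 0.0564 0.115 ]
t slot_mid 0.93 [152.6, 199.2] [0.5418 0.1288 0.115 ]
t keeper_seat 0.71 [146.2, 196.6] [0.5384 0.1251 0.1813]
t plate_left 0.92 [122.5, 196.3] [0.5493 0.2132 0.115 ]
t plate_right 0.95 [179.3, 200.8] [0.5379 0.0543 0.115 ]
```

View pics/w3.png

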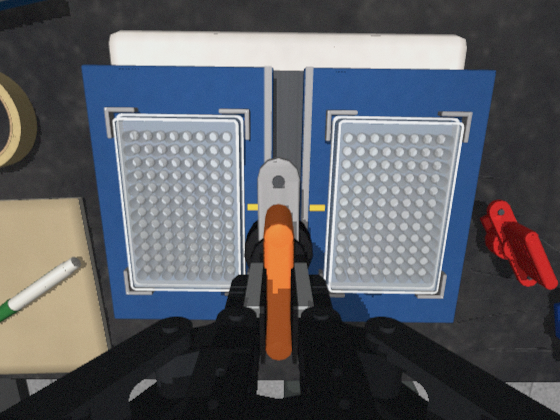

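The keeper is held upright over the slot, and the yellow marks show at (252,208) and (317,208). The arm was still settling, so I measure again now.

```bash
python3 - <<'E'
from h import *
p=r.snapshot("wrist"); s=r.read_state(); z=s["tool_pos"][2]; print(s["tool_pos"],s["ee_rot"],s["time_s"])
im=np.array(p["pixels"]); hsv=cv2.cvtColor(im,cv2.COLOR_RGB2HSV)
y=cv2.inRange(hsv,(22,120,120),(35,255,255)); y[:,:230]=0;y[:,345:]=0;y[:190]=0;y[230:]=0
n,l,st,ce=cv2.connectedComponentsWithStats(y)
for i in range(1,n):
    if st[i,4]>8: print("yel",st[i],ce[i],atz(p,ce[i],.115))
b=cv2.inRange(hsv,(100,120,60),(125,255,255)); g=[]
for row in range(80,160,10):
    xs=np.nonzero(b[row])[0]; L=xs[xs<285].max();R=xs[xs>285].min(); A=(atz(p,(L+.5,row),.115)+atz(p,(R-.5,row),.115))/2; g.append(A[:2])
g=np.array(g); f=np.polyfit(g[:,0],g[:,1],1); print("slot yaw",np.degrees(np.arctan(f[0])),"y at .537",np.polyval(f,.537),g[[0,-1]])
# bar (grey, bottom height z_tcp-.049+.0415)
zb=z-.049+.0415
print("pred bar tip (tcp aligned)",proj(p,[s["tool_pos"][0]+.05,s["tool_pos"][1],zb]))
save(p,"w4",(200,140,360,260),5)
E
```

```text
[0.5353 0.129  0.211 ] [179.994   -0.0012  -0.1196] 5.7333
yel [239 205  15   6  89] [245.9213 207.5281] [0.5356 0.153  0.115 ]
yel [301 206  15   6  86] [308.3256 208.5233] [0.5347 0.1078 0.115 ]
slot yaw 2.671957623961962 y at .537 0.12584595573800544 [[0.6224 0.1299]
 [0.5769 0.13  ]]
pred bar tip (tcp aligned) [279.5073 156.5057]
```

View pics/w4.png

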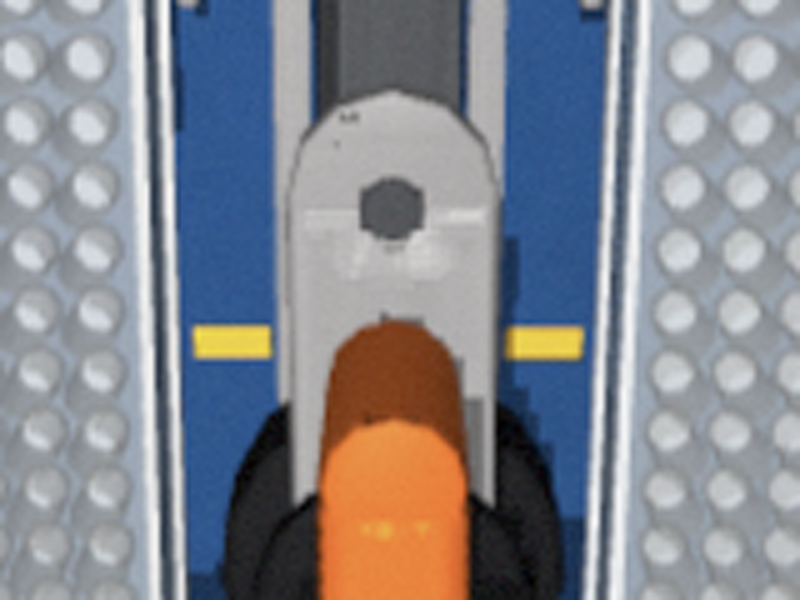

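>>> {"fn": "servo_tool", "kwargs": {"steps": [[[0,1,-20],-1,1],[[0,1,-40],-1,1],[[0,1,-50],-1,1],[[0,1,-55],-1,1],[[0,1,-60],-1,1],[[0,1,-62],-1,1],[[0,1,-62],-1,1],[[0,1,-62],-1,1]]}}

```text
time_s: 6.4
tool_pos: [0.5358, 0.1306, 0.1496]
ee_rot: [-180.0, -0.1, -1.1]
ft_force: [0.6, -0.7, -2.2]
gripper_width: 0.11
gripper_force: 78.9
```

>>> {"fn": "servo_tool", "kwargs": {"steps": [[[0,0,-2],0,1],[[0,0,-3],0,1],[[0,0,-4],0,1],[[0,0,-5],0,1],[[0,0,-5],0,1]]}}

```text
time_s: 6.82
tool_pos: [0.5358, 0.1306, 0.1453]
ee_rot: [-180.0, -0.1, -1.1]
ft_force: [-2.7, -1.4, 9.1]
gripper_width: 0.11
gripper_force: 80.3
```

Contact at about 9 N with the hub seated. I ease off slightly and turn +90°.

>>> {"fn": "servo_tool", "kwargs": {"steps": [[[0,0,0],0,1],[[0,0,0.5],0,1],[[0,0,0.5],4,1],[[0,0,0.5],10,1],[[0,0,0.5],16,1],[[0,0,0.5],22,1],[[0,0,0.5],28,1],[[0,0,0.5],34,1],[[0,0,0.5],40,1],[[0,0,0.5],45,1],[[0,0,0.5],45,1]]}}

```text
time_s: 7.73
tool_pos: [0.5363, 0.1308, 0.1454]
ee_rot: [180.0, -0.1, 44.1]
ft_force: [-0.3, 0.4, 6.2]
gripper_width: 0.11
gripper_force: 79.7
```

>>> {"fn": "servo_tool", "kwargs": {"steps": [[[0,0,0],6,1],[[0,0,0],12,1],[[0,0,0],18,1],[[0,0,0],24,1],[[0,0,0],30,1],[[0,0,0],36,1],[[0,0,0],41,1],[[0,0,0],45,1],[[0,0,0],45,1],[[0,0,0],45,1]]}}

```text
time_s: 8.57
tool_pos: [0.5362, 0.1308, 0.1453]
ee_rot: [179.9, -0.0, 88.8]
ft_force: [-0.1, -0.4, 5.0]
gripper_width: 0.108
gripper_force: 79.8
```

```bash
python3 - <<'E'
from h import *
p=r.snapshot("wrist"); save(p,"w5"); s=r.read_state(); print(s["tool_pos"],s["ee_rot"],s["ft_force"],s["moment"],s["qpos"])
E
```

```text
[0.5362 0.1308 0.1453] [179.8905  -0.0325  88.7449] [-0.2363  0.0383  5.1131] [-0.0014  0.0681  0.0523] [  5.3642  29.3046 -31.0395 105.1299  19.0637  50.6619 -35.9071]
```

View pics/w5.png

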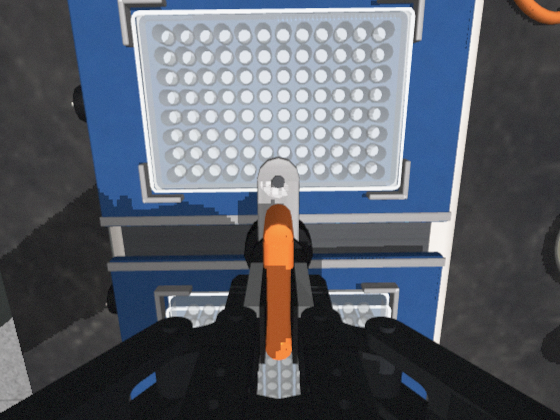

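The bar now lies square across the slot, with its tip at (278,165) over the plate's inner edge. I release and go straight up.

>>> {"fn": "servo_tool", "kwargs": {"steps": [[[0,0,0],0,0.8],[[0,0,0],0,0.6],[[0,0,0],0,0.5],[[0,0,0],0,0.5],[[0,0,15],0,0.5],[[0,0,45],0,0.5],[[0,0,85],0,0.5],[[0,0,120],0,0.5],[[-35,0,120],0,0.5],[[-70,0,120],0,0.5],[[-100,0,120],0,0.5],[[-100,0,120],0,0.5]]}}

```text
time_s: 9.62
tool_pos: [0.4298, 0.1304, 0.264]
ee_rot: [-179.8, 0.2, 89.1]
ft_force: [-0.2, -0.3, -0.2]
gripper_width: 0.498
gripper_force: 0.0
```

```bash
python3 - <<'E'
from h import *
t=r.snapshot("scene"); save(t,"s6",(100,200,300,350),4); p=r.snapshot("wrist"); save(p,"w6")
s=r.read_state(); print(s["tool_pos"],s["time_s"],s["ft_force"])
for n,q in(("w",p),("t",t)):
  for k,z in dict(slot_mid=.115,keeper_seat=.115,keeper_grip=.159,plate_left=.115,plate_right=.115).items():
    for d in r.place_of(q,k)[:1]: print(n,k,d["conf"],d["location"],atz(q,d["location"],z))
E
```

```text
[0.4349 0.1302 0.2647] 9.7167 [ 0.3758 -0.2307  0.5642]
w slot_mid 0.28 [369.1, 167.0] [0.5104 0.1492 0.115 ]
w keeper_seat 0.73 [316.6, 338.5] [ 0.4682 -0.0191  0.115 ]
w keeper_grip 0.64 [319.0, 363.4] [ 0.4658 -0.0124  0.159 ]
w plate_left 0.78 [408.0, 101.6] [0.5388 0.2016 0.115 ]
w plate_right 0.55 [387.7, 266.3] [0.5324 0.057  0.115 ]
t slot_mid 0.76 [194.6, 277.8] [0.5365 0.1287 0.115 ]
t keeper_seat 0.8 [407.8, 195.2] [ 0.3155 -0.5194  0.115 ]
t keeper_grip 0.75 [193.5, 267.9] [0.529  0.1312 0.159 ]
t plate_left 0.64 [165.6, 296.5] [0.5418 0.2116 0.115 ]
t plate_right 0.85 [216.9, 260.5] [0.5397 0.0533 0.115 ]
```

View pics/s6.png

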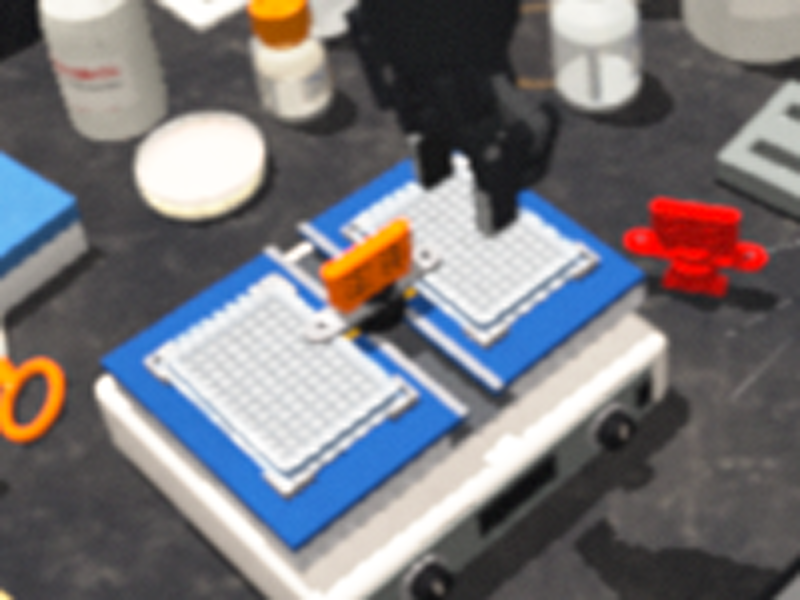

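View pics/w6.png

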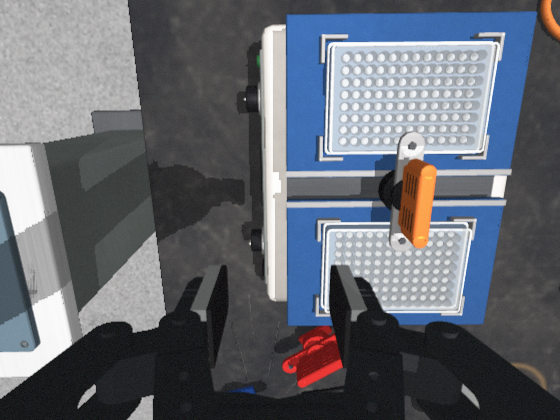

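The keeper stands upright at the marks with its bar ends at (412,143) and (401,242), and both plates are in place. I check the bar angle numerically and hand in if it is good.

```bash
python3 - <<'E'
from h import *
p=r.snapshot("wrist"); s=r.read_state(); print(s["tool_pos"],s["ee_rot"])
A,B=atz(p,(412,143),.1375),atz(p,(401,242),.1375); d=A-B; a=np.degrees(np.arctan2(d[1],d[0])); print(a,(A+B)/2,np.linalg.norm(d))
A,B=atz(p,(290,203),.115),atz(p,(506,203),.115); print(np.degrees(np.arctan2(*(B-A)[1::-1])))
if abs(a-89)<8: print(r.job_done())
E
```

```text
[0.4354 0.1305 0.2644] [-179.9881   -0.0084   88.9146]
88.46868205849316 [0.5384 0.131  0.1375] 0.08149150757007965
-1.0892666643511308
the job is handed in; nothing more can be done
None
```

The orange keeper is seated in the slot at the yellow marks and turned a quarter turn. Its bar measures square across the slot to within about 1°. In the final pictures the keeper is upright, both plates are in place and the gripper is clear of everything, and I've handed the job in.

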